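Lens barrel from the drying peg to the lens cradle

ROBOT

A 7-joint arm with a two-finger parallel gripper is mounted at the origin on the work surface. World frame = base frame: x ahead of the robot, y to its left, z up, the work surface at z = 0. Lengths are in m, angles in rad, forces in N, time in s.
With the tool pointing down it reaches from about 0.425 to 0.925 m from the base axis. Payload 6.8 kg.
Tool frame: the origin (TCP) lies at the very end of the fingers, on their centre line; the grasp point (between the pads) lies bot.grip_depth behind it (bot.grip_depth is the distance from the TCP to the grasp point, in m); z points along the fingers, y is the line along which they close (so a half turn about z gives the same grasp; the last joint's range is limited). The gripper opens to 85 mm and grips with 20 to 120 N. Pads are 22 mm wide; open, the fingers measure 114 mm over their backs; the gripper's body (76 mm by 85 mm) begins 54 mm behind the grasp point. The pads swing forward as they close: fully open they stand 13 mm farther back than shut.
Start: joints at [-1.288, 0.477, 0.022, 1.555, -0.011, 1.109, -0.083], TCP at [0.257, 0.624, 0.231] pointing down, gripper open.
Joint ranges: [-2.96, 2.96], [-0.34, 2.1], [-1.41, 1.46], [0.24, 2.44], [-1.37, 4.51], [0.17, 1.92], [-2.96, 2.96]. Speed limits (rad/s): [2.39, 2.39, 3.14, 3.14, 3.14, 3.14, 3.14].

INTERFACE

Orientations are given as a unit quaternion [w, x, y, z].
In Python, from station import bot gives the robot as it stands.
- The arm moves only by the tool send_rows, never from a script. Its arguments are lists of equal length, an entry for each row: "slide": the shift along the tool's x, y, z in mm, a list of three; "roll": the turn about the tool's z in degrees; "claw": the opening, from 0 (shut) to 1 (fully open). A call has exactly 8 rows; each row is the pose to reach, as a shift and turn from the pose commanded when the call began, along the tool's axes at that moment; what a row does not reach only later rows make up. A row lasts 1/12 s, in which the tool goes at most 41.7 mm and 7.16 degrees, less where a joint would pass 70% of its speed; a pose out of reach is approached as far as the arm can. A call with a gripper value outside its range is refused whole. The fingers move at their own pace and stop on an object; "force" is the grip in N (left out, the last holds). Time passes only in rows, so rows that repeat a pose let the fingers close, or fill a call up. It gives the time, the measured TCP pose, the force, the opening and the grip force at its end, in the units of the state.
- bot.get_obs(): the state, without advancing time (a new reading comes with each control period).
- bot.read_camera(name): name is "side" or "top" or "wrist"; returns the picture (400x640x3 uint8, red, green, blue); there is no depth.
- bot.camera_model(name): a dict with "camera_matrix" (3x3 intrinsics, pixels), "D" ([k1, k2, p1, p2, k3] as OpenCV has them; the pictures are not rectified), "camera_from_world" (4x4, takes a point from world to camera coordinates). Camera axes: x right, y down, z forward; pixel columns grow to the right and rows downward; lengths in m; the calibration is good to about 2 mm. A picture is of the moment at which its call begins: read the wrist's pose just before it. camera_model takes no time and is no camera call; for the wrist camera it gives the pose at the moment of the call.
- bot.hand_in(): hands the job in; it is judged then, once.
The state is a dict: "t": time; "q": joint angles; "joint_vel": joint speeds; "joint_torque": joint torques, N m; "eef_pos": TCP position; "tool_rot": TCP orientation; "contact_force": force on the tool from outside, world axes, zero at the start; "torque": the same for the moment, N m; "gripper_width": opening from 0.0 (shut) to 1.0 (fully open); "grasp_force": force on a finger pad.
Only numpy, scipy, OpenCV 4.12 (cv2) and the standard library are available. Lean on these libraries where they do the work, as an engineer would, in place of code of your own. Each camera call takes 0.05 s, during which the arm holds its last target. There are 200 camera calls.

TASK

Lift the lens barrel up and off its drying peg, stand it on the green repair mat with the bright spigot down, and let go of it. Then take it again squarely from above and lower it spigot first into the round seat of the aluminium lens cradle in the bench clamp, until its shoulder lies flat on the cradle all round, and leave it there. Do not drop the barrel, and leave the other things on the bench where they are.

Things in the scene. Friction and masses are not known exactly. Their poses are not given: they have to be found in the camera images.
- barrel: lens barrel: hollow sleeve, 46 mm long, about 0.16 kg. Rear: bright steel spigot 48 mm across, 12 mm long; then the black ribbed body 56 mm across, 34 mm long, with a red line near the rear and a silver front rim. A straight 38 mm bore runs through. Origin: centre of the spigot's end face; z axis from spigot to front end. Starts hanging on one peg, z level, pointing as the peg points
- barrel_mid (a point): middle of the barrel's black body, on its axis, 29 mm from the spigot's end face; same axes as the barrel
- rack: drying rack, fixed: fir foot 110 x 230 x 16 mm, two posts, a crossbar 170 mm up, and two level steel pegs 8 mm thick, 130 mm apart, axes 170 mm up, pointing along the rack's -x (roughly to the robot's right). Each ends 86 mm from the posts' line in a tip turned up 10 mm above the peg's top. Origin: on the bench under the crossbar's middle; y along the crossbar, z up; foot from x = -70 to 40 mm
- peg_left (a point): point on the axis of the peg on the rack's +y side, 50 mm out from the posts' line. What hangs on a peg rests on its top by the inside of its bore, 2 mm or more short of the tip; the barrel must go up by 12 to 28 mm to pass the tip, then out along the rack's -x by 60 mm or more
- peg_right (a point): the same point on the peg on the rack's -y side
- mat: green repair mat, fixed, 160 (x) x 150 (y) x 3 mm, kept empty; origin under its centre, on the bench
- cradle: grey bench clamp holding the lens cradle, fixed. Cradle: aluminium block 84 x 84 mm, its top 74 mm above the bench. The jaws (88 mm wide, out to 68 mm each way along x) end 12 mm lower; the screw and its bar reach out to 160 mm at +x, below 63 mm height. Origin: on the bench under the axis of the seat
- cradle_seat (a point): centre of the mouth of the round seat, level with the cradle's top; the seat is a bore 52 mm across with a 2 mm chamfer, 18 mm deep, axis upright; the barrel's shoulder comes to rest on the cradle's top with the spigot 12 mm down the bore
- hood: black rubber lens hood, 62 mm wide and 40 mm long, hanging on the other peg; leave it
- spanner: stainless lens spanner lying on the bench, 130 x 116 x 17 mm; leave it; origin under its middle
- polarizer: glass polarizer filter in a black ring, 68 mm across, 8 mm high, lying on the bench; leave it
- bumper: blue silicone camera bumper, an open frame 128 x 77 x 36 mm, lying on the bench; leave it
- lens_cap: black lens cap, 58 mm across, 11 mm high; leave it
- screwdriver: small screwdriver with a yellow handle, 150 mm long, lying on the bench; leave it
- lens_fluid: small bottle of lens cleaner, 38 mm across, 110 mm high; leave it
- blower: black rubber air blower standing on its base, 62 mm across, 140 mm high; leave it
Things that resemble listed ones, but are neither listed nor needed, are in the scene too. Leave any blue or yellow look-alike of the barrel alone.

How it is judged:
On the way, in this order (a step that is already met when the one before it is completed fails the run):
1. the barrel is held in the fingers, clear of the rack and off its peg (its middle more than 80 mm from the middles of both pegs) (contact force between the fingers and barrel above 0.5 N and contact force between rack and barrel below 0.01 N and distance between barrel_mid and peg_left above 0.08 m and distance between barrel_mid and peg_right above 0.08 m), for 0.1 s.
2. the barrel stands on the mat on its spigot, upright within 0.1 rad, at rest and let go (x of barrel in the frame of mat between -0.08 and 0.08 m and y of barrel in the frame of mat between -0.075 and 0.075 m and z of barrel in the frame of mat below 0.006 m and angle between barrel's own z axis and vertical below 0.1 rad and contact force between the fingers and barrel below 0.05 N and linear speed of barrel below 0.02 m/s), for 0.3 s.
3. the barrel is taken again from above (fingers within 0.4 rad of straight down) and lifted more than 20 mm off the mat (contact force between the fingers and barrel above 0.5 N and angle between the grasp point's own z axis and vertical above 2.74 rad and z of barrel in the frame of mat above 0.023 m), for 0.1 s.
At the end, for the whole second after the job is handed in: The barrel sits spigot down in the cradle's seat: spigot end centre within 4 mm of the seat's axis and 10.5 to 14.5 mm below its mouth (shoulder down on the cradle), upright within 0.05 rad, let go and at rest (horizontal distance between barrel and cradle_seat below 0.004 m and z of barrel in the frame of cradle_seat between -0.0145 and -0.0105 m and angle between barrel's own z axis and vertical below 0.05 rad and linear speed of barrel below 0.01 m/s and contact force between the fingers and barrel below 0.05 N); the robot touches nothing.
It fails at once if the barrel is dropped (out of the fingers and faster than 0.7 m/s) (linear speed of barrel above 0.7 m/s and contact force between the fingers and barrel below 0.05 N).
It fails at once if another thing on the bench is displaced by more than 25 mm (distance of any of hood, spanner, polarizer, bumper, lens_cap, screwdriver, lens_fluid, blower from where it was at the start of the episode above 0.025 m).
It also fails if it takes over 67 s, if anything falls off the work surface, if the arm or the gripper's body presses on something with over 40 N, if the wrist force passes 120 N, or if a joint passes its speed limit or range.

## Working session

There is one attempt and no reset: what is moved stays moved. The work goes in short steps, Python scripts to look and compute and a tool call to move; the robot and the scene stay as the last step left them, time stands still between calls to the robot, and variables do not carry over. Pictures are saved under pics/ and viewed, at most 10 in all, crops included, and the job is handed in when it is done.

Besides the shell and the picture viewer there is one more tool, called after "Call:" by a JSON object that holds its "name" and its "arguments". send_rows: Moves the arm, as the interface text tells. Its arguments: {"type":"object","properties":{"slide":{"type":"array","items":{"type":"array","items":{"type":"number"}}},"roll":{"type":"array","items":{"type":"number"}},"claw":{"type":"array","items":{"type":"number"}},"force":{"type":"number"}},"required":["slide","roll","claw"]}

```bash
mkdir -p pics; ls; python3 - <<'E'
from station import bot
import cv2,numpy as np
o=bot.get_obs();print({k:np.round(v,3).tolist() for k,v in o.items()},bot.grip_depth)
for n in("side","top","wrist"):
    m=bot.camera_model(n);print(n,np.round(m["camera_matrix"],1).tolist(),m["D"],np.round(m["camera_from_world"],3).tolist())
    cv2.imwrite(f"pics/{n}0.png",bot.read_camera(n)[:,:,::-1])
E
```

```text
pics
{'t': 0.0, 'q': [-1.288, 0.478, 0.022, 1.556, -0.012, 1.109, -0.083], 'joint_vel': [0.001, -0.0, 0.0, 0.0, 0.003, 0.0, -0.001], 'joint_torque': [0.0, -59.646, 1.608, -28.121, 0.012, 0.009, -0.0], 'eef_pos': [0.257, 0.624, 0.23], 'tool_rot': [-0.0, 0.194, 0.981, -0.001], 'contact_force': [0.676, -0.852, 1.327], 'torque': [-0.045, 0.018, 0.023], 'grasp_force': 0.0, 'gripper_width': 1.003} 0.0187
side [[444.9, 0.0, 316.4], [0.0, 444.9, 203.8], [0.0, 0.0, 1.0]] [-0.01018095  0.          0.          0.          0.        ] [[0.779, -0.626, 0.023, -0.454], [-0.352, -0.468, -0.811, 0.29], [0.519, 0.624, -0.585, 1.211], [0.0, 0.0, 0.0, 1.0]]
top [[506.4, 0.0, 317.4], [0.0, 506.4, 217.0], [0.0, 0.0, 1.0]] [-0.08985436  0.          0.          0.          0.        ] [[-0.005, -1.0, -0.002, -0.016], [-0.986, 0.005, -0.168, 0.557], [0.168, 0.001, -0.986, 1.425], [0.0, 0.0, 0.0, 1.0]]
wrist [[308.9, 0.0, 320.4], [0.0, 308.9, 201.6], [0.0, 0.0, 1.0]] [-0.02828885  0.          0.          0.          0.        ] [[0.381, 0.925, -0.002, -0.673], [0.888, -0.365, 0.281, -0.037], [0.259, -0.108, -0.96, 0.379], [0.0, 0.0, 0.0, 1.0]]
```

View pics/top0.png

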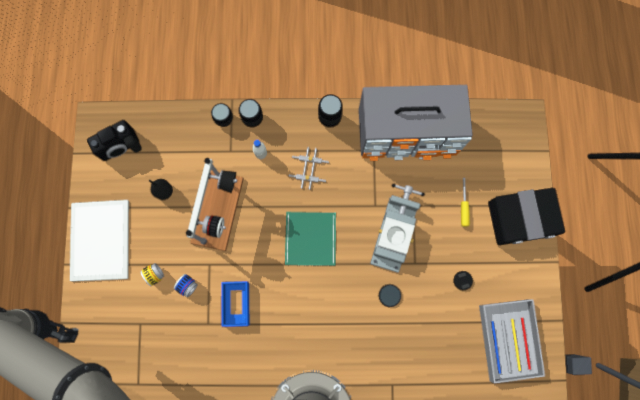

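View pics/side0.png

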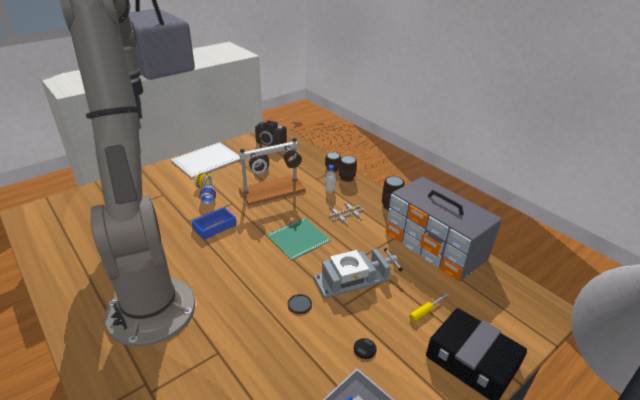

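The top view shows the rack at about (215,207), with the barrel on the near peg (213,225) and the hood on the far one (227,181). The mat is at (311,239) and the cradle seat at (397,236). I'll zoom in on the rack and the cradle.

```bash
cat > h.py <<'E'
import cv2,numpy as np
from station import bot
def ray(m,uv):
    n=cv2.undistortPoints(np.array([[uv]],float),m["camera_matrix"],np.array(m["D"]))[0,0]
    T=m["camera_from_world"];R=T[:3,:3]
    return -R.T@T[:3,3],R.T@np.array([n[0],n[1],1.])
def onz(m,uv,z):
    c,d=ray(m,uv);return c+d*(z-c[2])/d[2]
def proj(m,p):
    T=m["camera_from_world"];r=cv2.Rodrigues(T[:3,:3])[0]
    return cv2.projectPoints(np.array(p,float).reshape(-1,1,3),r,T[:3,3],m["camera_matrix"],np.array(m["D"]))[0][:,0]
def tri(ms,uvs):
    A=np.zeros((3,3));b=np.zeros(3)
    for m,u in zip(ms,uvs):
        c,d=ray(m,u);d/=np.linalg.norm(d);P=np.eye(3)-np.outer(d,d);A+=P;b+=P@c
    return np.linalg.solve(A,b)
E
python3 - <<'E'
import cv2,numpy as np
t=cv2.imread("pics/top0.png");s=cv2.imread("pics/side0.png")
z=lambda i,x,y,w,h:cv2.resize(i[y:y+h,x:x+w],(400,300),interpolation=cv2.INTER_CUBIC)
# each crop 100x75 -> x4
a=np.hstack([z(t,175,150,100,75+0),z(t,175,190,100,75)])
b=np.hstack([z(s,230,130,100,75),z(t,350,180,100,75+25-25)])
cv2.imwrite("pics/z0.png",np.vstack([a,b]))
E
```

```text
(no output)
```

View pics/z0.png

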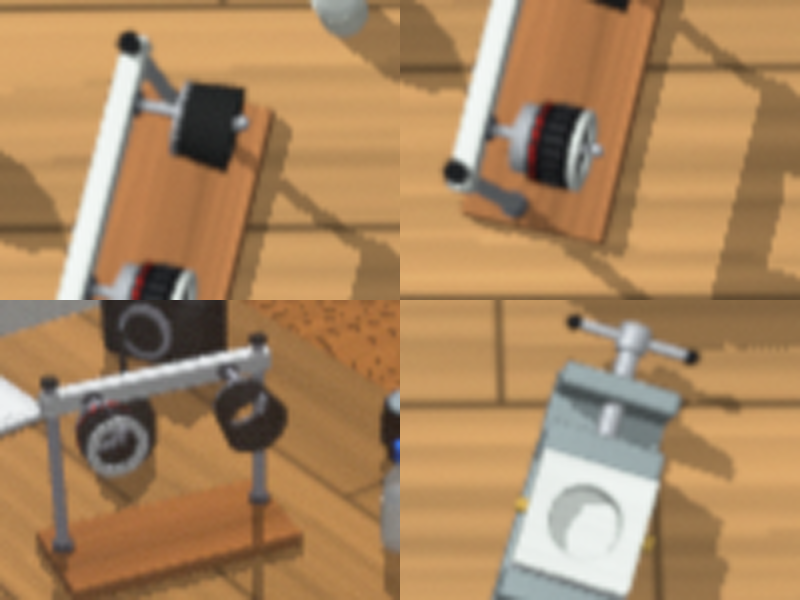

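The zoom shows the barrel on the near peg, spigot toward the post and silver rim toward the tip. The seat is at about top px (396,236), and the tool's z stays vertical throughout. My plan is to pivot the barrel upright in the fingers by rolling it over the cradle's top edge. First I'll measure the rack, the mat and the cradle.

```bash
python3 - <<'E'
from h import *
t=cv2.imread("pics/top0.png");s=cv2.imread("pics/side0.png");mt=bot.camera_model("top");ms=bot.camera_model("side")
P=[onz(mt,u,.016)[:2]*1000 for u in((243,177),(225.75,250.75),(191.25,242.5))]
print("foot",np.round(P),np.linalg.norm(P[0]-P[1]),np.linalg.norm(P[1]-P[2]))
y=P[0]-P[1];y/=np.linalg.norm(y);x=np.array([y[1],-y[0]]);yaw=np.degrees(np.arctan2(x[1],x[0]))
O=(P[0]+P[1])/2+70*x;print("rack O",O,"yaw",yaw,"x",x)
c=[onz(mt,u,.18)[:2]*1000 for u in((207.5,160.5),(189.5,233))];d=c[0]-c[1];print("caps",np.round(c),np.linalg.norm(d),np.degrees(np.arctan2(-d[0],d[1])))
# barrel on near peg: dark/red blob
for n,q in(("near",-65),("far",65)):
    p=O-50*x+q*y;print(n,np.round(p),proj(mt,[*p/1000,.17]),proj(ms,[*p/1000,.17]))
hsv=cv2.cvtColor(t,cv2.COLOR_BGR2HSV)
red=((hsv[...,0]<6)|(hsv[...,0]>174))&(hsv[...,1]>140)&(hsv[...,2]>80)
red[:200]=0;red[240:]=0;red[:,:190]=0;red[:,230:]=0
v,u=np.nonzero(red);print("red",len(u),u.mean(),v.mean())
g=cv2.inRange(hsv,(60,80,40),(95,255,255));cs=max(cv2.findContours(g,0,1)[0],key=cv2.contourArea);r=cv2.minAreaRect(cs)
print("mat",r,[np.round(onz(mt,b,.003)*1000) for b in cv2.boxPoints(r)],onz(mt,r[0],.003)*1000)
# cradle top: bright white
w=((hsv[...,1]<40)&(hsv[...,2]>215)).astype(np.uint8);w[:200]=0;w[275:]=0;w[:,:370]=0;w[:,430:]=0
cs=max(cv2.findContours(w,0,1)[0],key=cv2.contourArea);r=cv2.minAreaRect(cs)
b=[onz(mt,b,.074)*1000 for b in cv2.boxPoints(r)];print("cradle",r,np.round(b),np.round([np.linalg.norm(b[i]-b[i-1]) for i in range(4)]),np.mean(b,0),np.degrees(np.arctan2(*(b[1]-b[0])[1::-1])))
z=lambda i,x,y,w,h:cv2.resize(i[y:y+h,x:x+w],(800,600),interpolation=cv2.INTER_CUBIC)
cv2.imwrite("pics/z1.png",z(s,300,235,110,82))
E
```

```text
foot [[686. 205.]
 [463. 251.]
 [488. 355.]] 228.03720032975687 106.52129448906715
rack O [559.99496322 159.57928569] yaw -101.80506511359417 x [-0.20458259 -0.97884931]
caps [[691. 278.]
 [493. 319.]] 202.29505268391267 -101.83566507597796
near [507. 222.] [[226.78425611 228.33443707]] [[259.39644996 165.7268076 ]]
far [634. 195.] [[237.78237142 181.68752271]] [[294.17954767 157.70566464]]
red 21 208.57142857142858 223.8095238095238
mat ((310.17767333984375, 238.50393676757812), (49.6988410949707, 52.05381393432617), 1.2730300426483154) [array([424.,  78.,   3.]), array([580.,  75.,   3.]), array([576., -74.,   3.]), array([420., -69.,   3.])] [499.5953619    2.57379582   3.        ]
cradle ((395.9954528808594, 234.8486328125), (29.213701248168945, 28.639007568359375), 16.699243545532227) [[ 473. -190.   74.]
 [ 551. -216.   74.]
 [ 527. -295.   74.]
 [ 448. -269.   74.]] [82. 83. 83. 83.] [ 499.76410058 -242.55676759   74.        ] -17.975815410306648
```

View pics/z1.png

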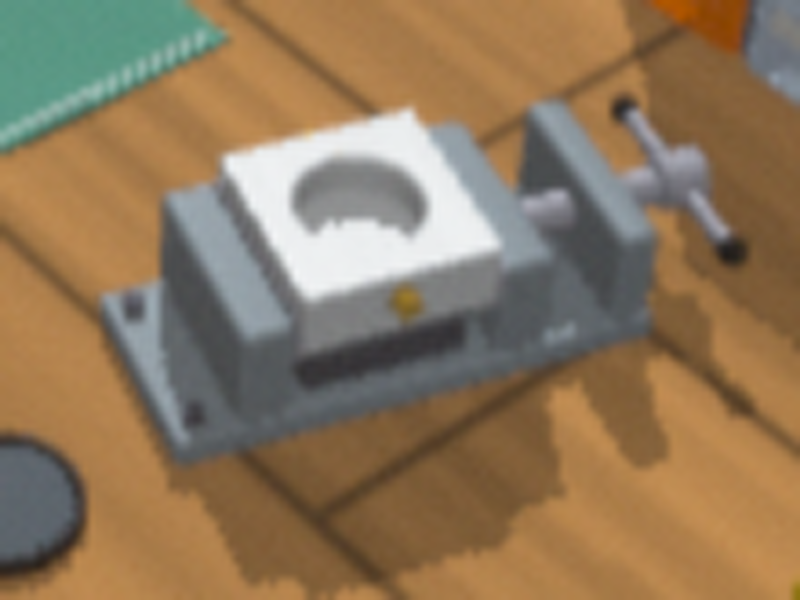

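The side zoom shows the cradle's top is clear, with a small brass screw in the middle of its y-face below the top edge, which the pivot must avoid. Correcting the rack's sign: its +y side is the near side, so peg_left is at about (515,261) mm and the pegs point along (-0.205,-0.979). I'll move above the barrel for a wrist view.

Call:
{"name": "send_rows", "arguments": {"slide": [[-30, -18, -10], [-60, -37, -20], [-94, -59, -30], [-128, -80, -40], [-162, -102, -40], [-196, -123, -40], [-228, -143, -40], [-260, -163, -40]], "roll": [6, 13, 20, 27, 34, 41, 48, 54], "claw": [1, 1, 1, 1, 1, 1, 1, 1], "force": 30}}

```text
t: 0.82
eef_pos: [0.4362, 0.3724, 0.2713]
tool_rot: [-0.0, 0.621, 0.784, -0.0]
contact_force: [0.3, 0.0, -0.0]
gripper_width: 0.998
grasp_force: 0.0
```

Call:
{"name": "send_rows", "arguments": {"slide": [[-20, 8, 0], [-45, 18, 0], [-70, 28, 0], [-95, 39, 0], [-115, 47, 0], [-126, 52, 0], [-126, 52, 0], [-126, 52, 0]], "roll": [5, 10, 15, 20, 23, 25, 25, 25], "claw": [1, 1, 1, 1, 1, 1, 1, 1]}}

```text
t: 1.48
eef_pos: [0.5153, 0.2647, 0.2711]
tool_rot: [-0.0, 0.773, 0.634, -0.0]
contact_force: [-0.4, 0.1, 0.1]
gripper_width: 1.0
grasp_force: 0.0
```

```bash
python3 - <<'E'
from h import *
m=bot.camera_model("wrist");i=bot.read_camera("wrist")[:,:,::-1];cv2.imwrite("pics/w1.png",i)
print(np.round(m["camera_from_world"],4).tolist(),bot.get_obs()["eef_pos"])
np.savez("w1.npz",T=m["camera_from_world"])
E
```

```text
[[0.9806, -0.1963, -0.0009, -0.4531], [-0.1881, -0.9411, 0.2809, 0.2975], [-0.056, -0.2752, -0.9598, 0.5183], [0.0, 0.0, 0.0, 1.0]] [0.51475927 0.26566857 0.27103197]
```

View pics/w1.png

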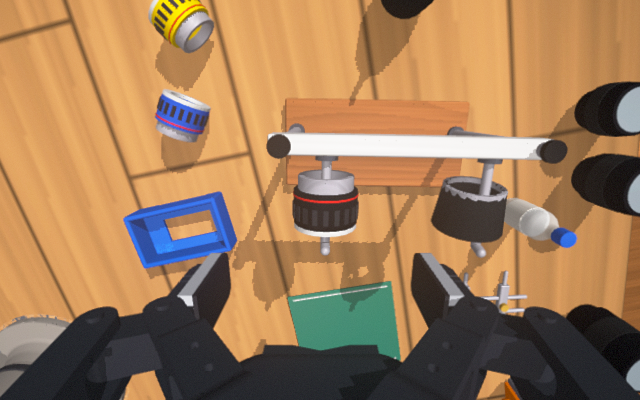

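The wrist view shows the barrel at about (326,203), spanning columns 293 to 358, with the red line at row 200, the peg tip at (325,251) and the crossbar caps at (279,146) and (552,151).

```bash
python3 - <<'E'
from h import *
m=bot.camera_model("wrist");m["camera_from_world"]=np.load("w1.npz")["T"]
i=cv2.imread("pics/w1.png");h=cv2.cvtColor(i,cv2.COLOR_BGR2HSV)
c=[onz(m,u,.18)*1000 for u in((279,146),(552,151))];d=(c[1]-c[0])[:2];print("caps",np.round(c,1),np.linalg.norm(d),"bar ang",np.degrees(np.arctan2(d[1],d[0])))
red=((h[...,0]<8)|(h[...,0]>172))&(h[...,1]>120);red[:185]=0;red[225:]=0;red[:,:285]=0;red[:,365:]=0
v,u=np.nonzero(red);print("red",u.min(),u.max(),v[abs(u-326)<8].mean(),np.polyfit(u[abs(u-326)<20],v[abs(u-326)<20],1))
w=((h[...,1]<60)&(h[...,2]>170));col=w[225:245,320:324].mean(1);print("rim rows",np.nonzero(col>.5)[0]+225)
g=cv2.cvtColor(i,cv2.COLOR_BGR2GRAY).astype(int)
for r in(205,212,218):print(r,g[r,285:300].tolist(),g[r,350:366].tolist())
print("col",g[160:250,338].tolist())
for nm,uv,z in(("redtop",(326,v[abs(u-326)<8].mean()),.183),("L",(293.5,207),.155),("R",(358.5,207),.155),("spig",(326,172),.179),("rim",(326,231),.183),("pegtip",(325,251),.18)):
    print(nm,np.round(onz(m,uv,z)*1000,1))
E
```

```text
caps [[493.8 315.3 180. ]
 [696.9 271.5 180. ]] 207.83210073107702 bar ang -12.170836228540647
red 293 357 201.5 [7.56988747e-03 1.98711006e+02]
rim rows [232 233 234 235 236]
205 [172, 170, 169, 171, 173, 179, 176, 121, 64, 70, 54, 49, 53, 51, 48] [55, 53, 56, 54, 52, 55, 67, 73, 112, 178, 180, 179, 175, 174, 174, 172]
212 [171, 174, 171, 170, 171, 174, 174, 120, 61, 68, 55, 57, 56, 61, 68] [54, 58, 65, 67, 64, 58, 73, 81, 137, 180, 180, 177, 174, 175, 174, 171]
218 [177, 174, 171, 170, 169, 169, 170, 170, 136, 73, 46, 55, 58, 60, 65] [55, 60, 66, 66, 61, 58, 78, 117, 182, 182, 180, 178, 176, 176, 173, 172]
col [137, 145, 148, 150, 145, 148, 150, 147, 139, 140, 116, 120, 137, 140, 136, 136, 134, 134, 134, 152, 207, 215, 207, 202, 200, 201, 204, 206, 212, 210, 209, 209, 207, 205, 166, 80, 56, 59, 59, 56, 76, 112, 109, 73, 57, 54, 57, 57, 55, 53, 62, 74, 73, 74, 73, 74, 75, 74, 72, 74, 74, 73, 71, 75, 71, 68, 56, 54, 49, 51, 67, 178, 246, 246, 244, 243, 190, 168, 170, 168, 171, 169, 132, 122, 127, 125, 127, 125, 124, 128]
redtop [520.1 266.8 183. ]
L [490.1 259.3 155. ]
R [546.  248.2 155. ]
spig [524.5 288.9 179. ]
rim [515.4 242.7 183. ]
pegtip [511.1 224.2 180. ]
```

Call:
{"name": "send_rows", "arguments": {"slide": [[-6, 5, 10], [-6, 5, 32], [-6, 5, 56], [-6, 5, 80], [-6, 5, 104], [-6, 5, 125], [-6, 5, 137], [-6, 5, 137]], "roll": [0.7, 0.7, 0.7, 0.7, 0.7, 0.7, 0.7, 0.7], "claw": [1, 1, 1, 1, 1, 1, 1, 1]}}

```text
t: 2.2
eef_pos: [0.517, 0.2571, 0.1312]
tool_rot: [-0.0, 0.777, 0.629, -0.003]
contact_force: [0.1, 0.2, 0.2]
gripper_width: 1.004
grasp_force: 0.0
```

Call:
{"name": "send_rows", "arguments": {"slide": [[0, 0, 0], [0, 0, 0], [0, 0, 0], [0, 0, 0], [0, 0, 0], [0, 0, 0], [0, 0, 0], [0, 0, 0]], "roll": [0, 0, 0, 0, 0, 0, 0, 0], "claw": [0.8, 0.6, 0.5, 0.5, 0.5, 0.5, 0.5, 0.5], "force": 25}}

```text
t: 2.87
eef_pos: [0.5202, 0.2579, 0.1358]
tool_rot: [-0.0, 0.778, 0.629, 0.001]
contact_force: [-1.5, -0.0, 7.0]
gripper_width: 0.642
grasp_force: 26.8
```

```bash
python3 - <<'E'
from h import *
a=bot.read_camera("wrist")[:,:,::-1];s=bot.read_camera("side")[:,:,::-1]
cv2.imwrite("pics/g1.png",np.hstack([cv2.resize(a[100:400,170:470],(400,400)),cv2.resize(s[120:220,220:320],(400,400))]))
print({k:np.round(v,4).tolist() for k,v in bot.get_obs().items()})
E
```

```text
{'t': 2.9667, 'q': [-0.8691, 0.4523, 0.3916, 1.8966, -0.2281, 0.8333, -0.57], 'joint_vel': [-0.0, -0.0014, 0.0014, 0.0004, -0.0009, -0.0014, -0.0004], 'joint_torque': [0.2966, -45.9377, 5.8472, -21.0417, 0.0911, -0.3434, -0.007], 'eef_pos': [0.5202, 0.2579, 0.1357], 'tool_rot': [-0.0001, 0.7776, 0.6287, 0.0013], 'contact_force': [-0.3329, 0.0333, 6.5951], 'torque': [-0.004, 0.2487, 0.018], 'grasp_force': 26.7757, 'gripper_width': 0.6417}
```

View pics/g1.png

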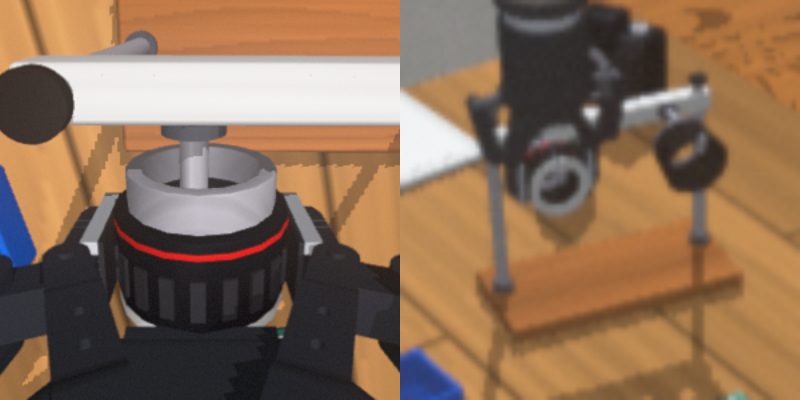

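The wrist crop shows the pads square on the black body just ahead of the red line, and the grip reads 27 N. Next I lift 20 mm and pull out along tool -x.

Call:
{"name": "send_rows", "arguments": {"slide": [[0, 0, -7], [0, 0, -14], [0, 0, -20], [0, 0, -20], [-8, 0, -20], [-20, 0, -20], [-34, 0, -20], [-48, 0, -20]], "roll": [0, 0, 0, 0, 0, 0, 0, 0], "claw": [0.5, 0.5, 0.5, 0.5, 0.5, 0.5, 0.5, 0.5]}}

```text
t: 3.63
eef_pos: [0.5086, 0.2081, 0.1539]
tool_rot: [0.0, 0.778, 0.628, -0.001]
contact_force: [0.5, -0.8, -1.5]
gripper_width: 0.637
grasp_force: 27.4
```

Call:
{"name": "send_rows", "arguments": {"slide": [[-14, 0, 0], [-28, 0, 0], [-42, 0, 0], [-56, 0, 0], [-70, 0, 0], [-85, 0, 0], [-100, 0, 0], [-100, 0, 0]], "roll": [0, 0, 0, 0, 0, 0, 0, 0], "claw": [0.5, 0.5, 0.5, 0.5, 0.5, 0.5, 0.5, 0.5]}}

```text
t: 4.3
eef_pos: [0.4874, 0.1084, 0.1543]
tool_rot: [0.0, 0.779, 0.627, -0.001]
contact_force: [0.0, -0.8, -1.5]
gripper_width: 0.639
grasp_force: 27.4
```

```bash
python3 - <<'E'
from h import *
a=bot.read_camera("wrist")[:,:,::-1];s=bot.read_camera("side")[:,:,::-1];t=bot.read_camera("top")[:,:,::-1]
cv2.imwrite("pics/g2.png",np.hstack([cv2.resize(a[100:400,170:470],(400,400)),cv2.resize(s[140:240,230:330],(400,400))]))
print({k:np.round(v,4).tolist() for k,v in bot.get_obs().items()})
E
```

```text
{'t': 4.45, 'q': [-0.7235, 0.3058, 0.4467, 2.064, -0.1815, 0.8078, -0.38], 'joint_vel': [-0.0137, 0.0078, -0.0103, -0.0106, -0.0012, -0.0028, -0.0012], 'joint_torque': [0.8298, -40.0467, 5.0587, -22.5476, 0.0875, 0.0396, 0.0206], 'eef_pos': [0.4885, 0.1128, 0.1544], 'tool_rot': [-0.0001, 0.7777, 0.6287, 0.0003], 'contact_force': [-0.3758, 0.1158, -1.346], 'torque': [-0.0145, -0.0219, -0.0228], 'grasp_force': 27.4326, 'gripper_width': 0.638}
```

View pics/g2.png

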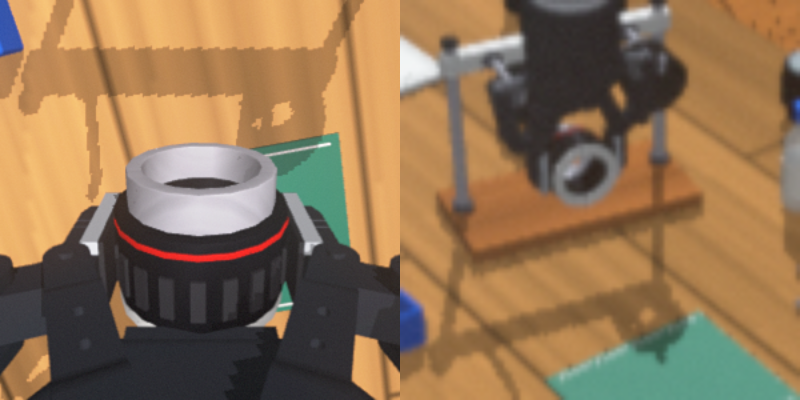

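The barrel is off the peg and level in the fingers. The grip is about 26 mm from the spigot end and the axis about 19 mm above the TCP. I'll carry it to the cradle's +y face edge.

Call:
{"name": "send_rows", "arguments": {"slide": [[-10, 3, 0], [-30, 8, 0], [-55, 15, 0], [-80, 22, 0], [-105, 29, 0], [-130, 36, 0], [-152, 42, 0], [-165, 45, 0]], "roll": [0, 1, 2, 3, 4, 5, 5.9, 5.9], "claw": [0.5, 0.5, 0.5, 0.5, 0.5, 0.5, 0.5, 0.5]}}

```text
t: 5.12
eef_pos: [0.498, -0.0613, 0.1545]
tool_rot: [0.001, 0.81, 0.587, -0.0]
contact_force: [0.4, -0.2, -1.9]
gripper_width: 0.638
grasp_force: 27.4
```

```bash
cat > go.py <<'E'
# move(target xyz mm, tool y angle deg) from the measured pose -> tool-axis slide and roll
from h import *
def move(p,ang):
    o=bot.get_obs();q=o["tool_rot"];a=2*np.degrees(np.arctan2(q[2],q[1]))-90;r=np.radians(a)
    d=np.array(p)-o["eef_pos"]*1000;Y=np.array([np.cos(r),np.sin(r)]);X=np.array([-Y[1],Y[0]])
    print("eef",np.round(o["eef_pos"]*1000,1),"ang",round(a,2),"slide",np.round([d[:2]@X,d[:2]@Y,-d[2]],1),"roll",round((a-ang+90)%180-90,1),"F",np.round(o["contact_force"],1))
E
python3 -c "
from go import *
bot.read_camera('top')
move((505.7,-185.6,100),-18)"
```

```text
eef [497.8 -63.3 154.6] ang -18.25 slide [-113.6   45.8   54.6] roll -0.3 F [-0.8 -2.9 -2.6]
```

Call:
{"name": "send_rows", "arguments": {"slide": [[-15, 6, 0], [-35, 14, 10], [-55, 22, 20], [-75, 30, 32], [-95, 38, 44], [-108, 44, 52], [-114, 46, 55], [-114, 46, 55]], "roll": [0, 0, 0, 0, 0, 0, 0, 0], "claw": [0.5, 0.5, 0.5, 0.5, 0.5, 0.5, 0.5, 0.5]}}

```text
t: 5.83
eef_pos: [0.5058, -0.1821, 0.0987]
tool_rot: [-0.0, 0.809, 0.587, -0.001]
contact_force: [-0.4, -0.2, -2.9]
gripper_width: 0.641
grasp_force: 27.4
```

```bash
python3 - <<'E'
from go import *
s=bot.read_camera("side")[:,:,::-1];t=bot.read_camera("top")[:,:,::-1]
cv2.imwrite("pics/g3.png",np.hstack([cv2.resize(t[190:280,350:440],(400,400)),cv2.resize(s[200:300,300:400],(400,400))]))
move((505.7,-185.6,100),-18)
E
```

```text
eef [ 506.5 -179.9   99.4] ang -17.94 slide [-5.6  0.9 -0.6] roll 0.1 F [ 0.3  1.1 -2.3]
```

View pics/g3.png

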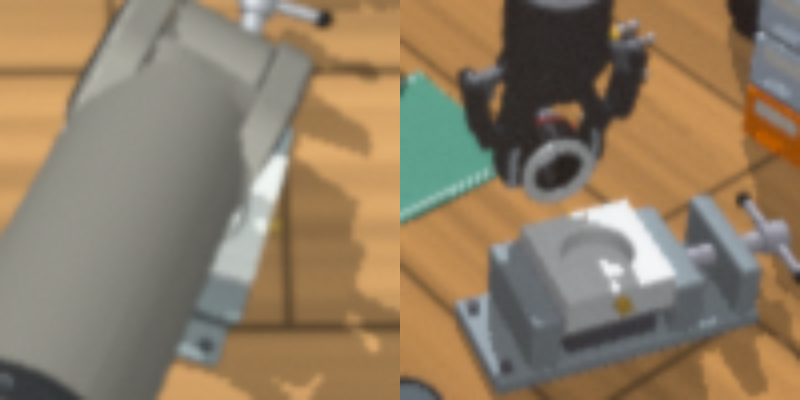

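The side crop shows the barrel level over the cradle edge, clear of everything. I start the pivot, with the tool moving on an arc about the edge, for the first 40 degrees.

Call:
{"name": "send_rows", "arguments": {"slide": [[-5.6, 1, 8], [-5.6, 1, 14], [-5.6, 1, 16.7], [-1, 1, 19.6], [3, 1, 23.2], [6.5, 1, 27.5], [9, 1, 32.3], [9, 1, 32.3]], "roll": [0, 0, 0, 0, 0, 0, 0, 0], "claw": [0.5, 0.5, 0.5, 0.5, 0.5, 0.5, 0.5, 0.5]}}

```text
t: 6.6
eef_pos: [0.5109, -0.1716, 0.0671]
tool_rot: [0.0, 0.809, 0.588, 0.001]
contact_force: [1.2, 2.2, 1.4]
gripper_width: 0.643
grasp_force: 27.5
```

```bash
python3 - <<'E'
from go import *
s=bot.read_camera("side")[:,:,::-1];t=bot.read_camera("wrist")[:,:,::-1]
cv2.imwrite("pics/g4.png",np.hstack([cv2.resize(t[100:400,170:470],(400,400)),cv2.resize(s[200:300,300:400],(400,400))]))
move((0,0,0),-18)
o=bot.get_obs();print(o["gripper_width"],o["grasp_force"],o["torque"])
E
```

```text
eef [ 510.9 -171.6   67.2] ang -17.92 slide [   6.1 -538.9   67.2] roll 0.1 F [1.6 2.4 1.1]
0.6465865973024328 27.36474442121107 [ 0.42395306 -0.22290345  0.00781336]
```

View pics/g4.png

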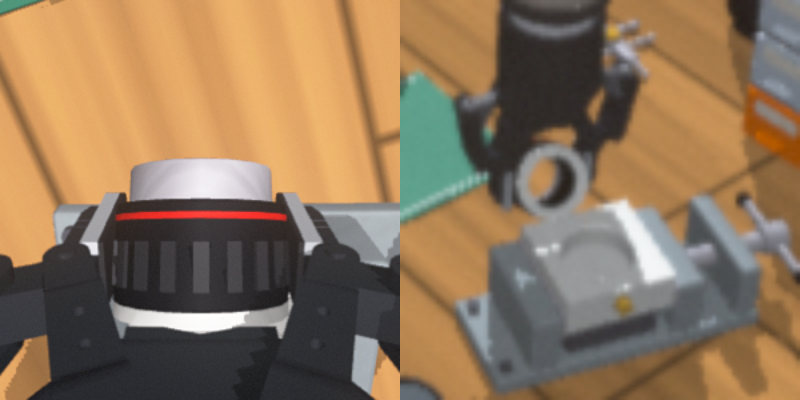

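The wrist crop shows the spigot end tilted well down with the red line level, so the barrel is turning in the pads as planned. I continue the arc.

Call:
{"name": "send_rows", "arguments": {"slide": [[1, 0, 2.5], [1.8, 0, 5], [2.3, 0, 8], [2.6, 0, 10.5], [2.5, 0, 13], [2.4, 0, 16], [2, 0, 19], [1.2, 0, 21.5]], "roll": [0, 0, 0, 0, 0, 0, 0, 0], "claw": [0.5, 0.5, 0.5, 0.5, 0.5, 0.5, 0.5, 0.5]}}

```text
t: 7.37
eef_pos: [0.5118, -0.1691, 0.0462]
tool_rot: [-0.001, 0.808, 0.589, 0.002]
contact_force: [-0.7, 8.7, 12.3]
gripper_width: 0.64
grasp_force: 36.1
```

```bash
python3 - <<'E'
from go import *
move((0,0,0),-18)
o=bot.get_obs();print(o["gripper_width"],o["grasp_force"],o["torque"])
t=bot.read_camera("wrist")[:,:,::-1];cv2.imwrite("pics/g5.png",t)
h=cv2.cvtColor(t,cv2.COLOR_BGR2HSV)
red=((h[...,0]<8)|(h[...,0]>172))&(h[...,1]>120)
v,u=np.nonzero(red);k=(u>200)&(u<440);print(k.sum(),v[k].min() if k.any() else 0,v[k].max() if k.any() else 0,u[k].min(),u[k].max())
print(cv2.cvtColor(t,cv2.COLOR_BGR2GRAY)[200:350:3,320].tolist())
E
```

```text
eef [ 511.8 -169.1   46.2] ang -17.88 slide [   3.8 -539.    46.2] roll 0.1 F [-0.7  8.7 12.3]
0.639500056076709 36.145382502581924 [ 1.30770066  0.08338798 -0.08448815]
786 226 262 257 384
[181, 181, 172, 188, 196, 196, 194, 127, 49, 99, 122, 44, 43, 47, 52, 66, 64, 65, 60, 63, 61, 63, 61, 58, 61, 42, 41, 44, 45, 56, 233, 234, 235, 247, 213, 212, 210, 195, 36, 41, 36, 38, 34, 37, 38, 42, 38, 68, 235, 239]
```

```bash
cat > tilt.py <<'E'
from go import *
def tilt(rows,sg=26,dz=19.3,col=320):
    m=bot.camera_model("wrist");o=bot.get_obs();q=o["tool_rot"];r=2*np.arctan2(q[2],q[1])-np.pi/2
    X=np.array([-np.sin(r),np.cos(r),0]);Y=np.array([np.cos(r),np.sin(r),0]);g=o["eef_pos"]+[0,0,dz/1000]
    for nm,(s,h,row) in rows.items():
        c,d=ray(m,(col,row));P=lambda k:(c+k*d-g)
        # camera-plane coords (u=-X, z), mm
        c2=np.array([-(c-g)@X,(c-g)[2]])*1000;d2=np.array([-d@X,d[2]])*1000
        R=np.hypot(s-sg,h);b=np.degrees(np.arctan2(h,s-sg))
        k=np.roots([d2@d2,2*c2@d2,c2@c2-R*R])
        for kk in k:
            p=c2+kk.real*d2;print(nm,"theta",round((np.degrees(np.arctan2(p[1],p[0]))-b)%360,1),"imag" if abs(kk.imag)>1e-9 else "",np.round(p,1))
E
python3 -c "
from tilt import *
tilt({'spig':(0,24,208),'shoulder':(12,28,221),'red':(14.5,28,228.5),'rim':(46,28,289)})"
```

```text
spig theta 91.8  [-23.2 -26.8]
spig theta 28.3  [-34.3   8.8]
shoulder theta 122.5  [-16.1 -26.8]
shoulder theta 43.9  [-29.5  10.5]
red theta 135.3  [-11.5 -28. ]
red theta 42.3  [-27.4  12.9]
rim theta 257.4  [ 23.  -25.6]
rim theta 57.6  [-12.9  31.9]
```

Call:
{"name": "send_rows", "arguments": {"slide": [[5, 0, -2], [11, 0, -6], [19, 0, -12], [28, 0, -20], [38, 0, -30], [48, 0, -42], [58, 0, -55], [58, 0, -55]], "roll": [0, 0, 0, 0, 0, 0, 0, 0], "claw": [0.5, 0.5, 0.5, 0.5, 0.5, 0.5, 0.5, 0.5]}}

```text
t: 8.08
eef_pos: [0.5308, -0.1136, 0.1029]
tool_rot: [0.001, 0.808, 0.589, 0.002]
contact_force: [0.5, -0.7, -1.9]
gripper_width: 0.642
grasp_force: 34.9
```

```bash
python3 - <<'E'
from go import *
move((0,0,0),-18)
o=bot.get_obs();print(o["gripper_width"],o["grasp_force"],o["torque"])
ms=bot.camera_model("side");p=proj(ms,o["eef_pos"]+[0,0,.02])[0].astype(int);print(p)
t=bot.read_camera("wrist")[:,:,::-1];s=bot.read_camera("side")[:,:,::-1]
cv2.imwrite("pics/w6.png",t);cv2.imwrite("pics/s6.png",s)
x,y=p;cv2.imwrite("pics/g6.png",np.hstack([cv2.resize(t[150:400,200:440],(384,400)),cv2.resize(s[y-40:y+40,x-40:x+40],(400,400),interpolation=cv2.INTER_CUBIC)]))
E
```

```text
eef [ 530.8 -113.6  102.9] ang -17.79 slide [ -54.  -540.1  102.9] roll 0.2 F [ 0.5 -0.7 -1.9]
0.6422269032062441 34.90954896173207 [-0.01081889 -0.03270623 -0.00867208]
[327 222]
```

View pics/g6.png

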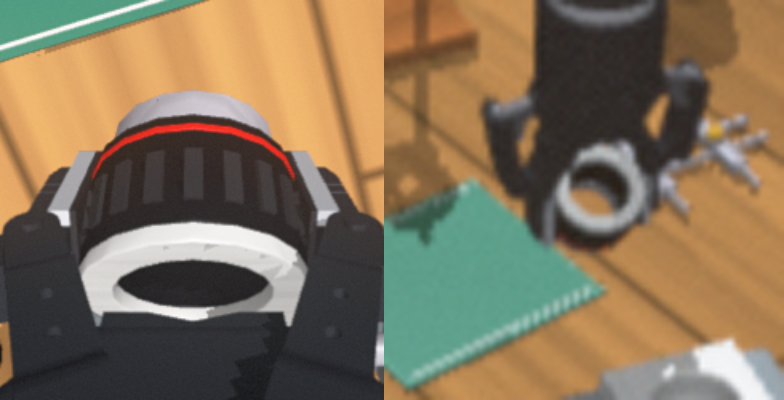

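The view shows the barrel tilted about 57 degrees, going by the ellipse ratios of the bore and the red ring, with the spigot end low. I'll work out where the barrel axis sits relative to the grasp.

```bash
python3 - <<'E'
from go import *
m=bot.camera_model("wrist");o=bot.get_obs();r=np.radians(-17.8)
X=np.array([-np.sin(r),np.cos(r),0]);g=o["eef_pos"]+[0,0,.0193]
f=309
pts=[]
for nm,row,w in(("red14.5",261,127),("front46",326,145),("bore46",327,99.5*56/38)):
    c,d=ray(m,(320.5,row));p=(c+d*f*.056/w-g)*1000;p=np.array([-p@X,p[2]]);pts.append(p);print(nm,np.round(p,1))
for q in pts[1:]:
    v=q-pts[0];print("len",np.linalg.norm(v),"theta",np.degrees(np.arctan2(v[1],v[0])))
move((490,0,60),-18)
E
```

```text
red14.5 [-6.9 -0.4]
front46 [ 9.5 22.1]
bore46 [ 9.  23.3]
len 27.791010859316884 theta 53.79276402127688
len 28.503225637792724 theta 56.094745133295405
eef [ 528.8 -115.6  100.9] ang -17.9 slide [ 98.1 -72.4  40.9] roll 0.1 F [-1.6 -0.3 -1.6]
```

Call:
{"name": "send_rows", "arguments": {"slide": [[10, -7, 0], [27, -19, 0], [45, -31, 0], [63, -43, 10], [80, -55, 24], [92, -63, 40], [100, -68, 54], [100, -68, 61]], "roll": [0, 0, 0, 0, 0, 0, 0, 0], "claw": [0.5, 0.5, 0.5, 0.5, 0.5, 0.5, 0.5, 0.5]}}

```text
t: 8.85
eef_pos: [0.4918, 0.0023, 0.0373]
tool_rot: [-0.002, 0.808, 0.589, -0.002]
contact_force: [0.5, 0.5, -1.7]
gripper_width: 0.635
grasp_force: 34.8
```

Call:
{"name": "send_rows", "arguments": {"slide": [[0, 0, 6], [0, 0, 12], [0, 0, 16], [0, 0, 20], [0, 0, 23], [0, 0, 25], [0, 0, 25], [0, 0, 25]], "roll": [0, 0, 0, 0, 0, 0, 0, 0], "claw": [0.5, 0.5, 0.5, 0.5, 0.5, 0.5, 0.5, 0.5]}}

```text
t: 9.52
eef_pos: [0.4947, -0.0003, 0.0146]
tool_rot: [0.0, 0.809, 0.588, 0.0]
contact_force: [-0.4, -0.0, -0.7]
gripper_width: 0.643
grasp_force: 34.8
```

```bash
python3 - <<'E'
from go import *
move((495,0,10),-18);o=bot.get_obs();print(o["torque"],o["grasp_force"])
E
```

```text
eef [ 4.947e+02 -3.000e-01  1.460e+01] ang -18.01 slide [0.4 0.2 4.6] roll -0.0 F [-0.4 -0.  -0.7]
[0.03112345 0.00224905 0.01689412] 34.76030516991159
```

Call:
{"name": "send_rows", "arguments": {"slide": [[0, 0, 0.5], [0, 0, 1], [0, 0, 1.5], [0, 0, 2], [0, 0, 2], [0, 0, 2], [0, 0, 2], [0, 0, 2]], "roll": [0, 0, 0, 0, 0, 0, 0, 0], "claw": [0.5, 0.5, 0.5, 0.5, 0.5, 0.5, 0.5, 0.5], "force": 20}}

```text
t: 10.18
eef_pos: [0.4946, -0.0002, 0.0125]
tool_rot: [0.0, 0.809, 0.588, 0.0]
contact_force: [0.0, -0.5, -1.8]
gripper_width: 0.639
grasp_force: 34.8
```

Call:
{"name": "send_rows", "arguments": {"slide": [[0, 0, 0.5], [0, 0, 1], [0, 0, 1.5], [0, 0, 2], [0, 0, 2.5], [0, 0, 3], [0, 0, 3], [0, 0, 3]], "roll": [0, 0, 0, 0, 0, 0, 0, 0], "claw": [0.5, 0.5, 0.5, 0.5, 0.5, 0.5, 0.5, 0.5]}}

```text
t: 10.85
eef_pos: [0.4946, -0.0001, 0.0102]
tool_rot: [-0.0, 0.809, 0.588, 0.0]
contact_force: [-2.7, 0.3, 10.6]
gripper_width: 0.637
grasp_force: 36.1
```

Call:
{"name": "send_rows", "arguments": {"slide": [[1.1, 0, 0.1], [2.2, 0, 0.4], [3.3, 0, 0.7], [4.4, 0, 1.1], [5.5, 0, 1.5], [6.6, 0, 2], [7.6, 0, 2.5], [8.6, 0, 3]], "roll": [0, 0, 0, 0, 0, 0, 0, 0], "claw": [0.5, 0.5, 0.5, 0.5, 0.5, 0.5, 0.5, 0.5]}}

```text
t: 11.52
eef_pos: [0.4966, 0.0058, 0.0072]
tool_rot: [0.0, 0.81, 0.587, -0.001]
contact_force: [-4.7, -4.5, 11.6]
gripper_width: 0.644
grasp_force: 36.5
```

```bash
cat > meas.py <<'E'
from go import *
def meas(name):
    m=bot.camera_model("wrist");t=bot.read_camera("wrist")[:,:,::-1];cv2.imwrite("pics/"+name+".png",t)
    h=cv2.cvtColor(t,cv2.COLOR_BGR2HSV);red=(((h[...,0]<8)|(h[...,0]>172))&(h[...,1]>120)).astype(np.uint8);red[:,:200]=0;red[:,440:]=0
    v,u=np.nonzero(red)
    mid=abs(u-(u.min()+u.max())/2)<6
    L=v[u<=u.min()+1].mean();R=v[u>=u.max()-1].mean()
    print("red u",u.min(),u.max(),"mid row",v[mid].mean(),"end rows",L,R,"ratio",((L+R)/2-v[mid].mean())/((u.max()-u.min())/2))
    return m,t
E
python3 -c "
from meas import *
move((495,0,10),-18)
meas('w7')
t=cv2.imread('pics/w6.png');bot.read_camera=lambda n:t[:,:,::-1]
meas('w6b')"
```

```text
eef [496.6   5.8   7.2] ang -18.12 slide [-6.   0.3 -2.8] roll -0.1 F [-4.7 -4.5 11.6]
red u 258 383 mid row 226.86885245901638 end rows 261.5 262.3 ratio 0.5604983606557375
red u 257 384 mid row 228.54794520547946 end rows 259.3 259.6 ratio 0.4866465321971745
```

Call:
{"name": "send_rows", "arguments": {"slide": [[0, 0, 0], [0, 0, 0], [1, 0, 0.2], [2.2, 0, 0.5], [3.3, 0, 0.8], [4.4, 0, 1.1], [5.5, 0, 1.4], [6.6, 0, 1.7]], "roll": [0, 0, 0, 0, 0, 0, 0, 0], "claw": [0.62, 0.63, 0.635, 0.64, 0.64, 0.64, 0.64, 0.64]}}

```text
t: 12.23
eef_pos: [0.4993, 0.0126, 0.0052]
tool_rot: [0.001, 0.809, 0.587, -0.0]
contact_force: [-1.4, -4.8, 5.0]
gripper_width: 0.641
grasp_force: 24.0
```

```bash
python3 -c "
from meas import *
move((495,0,10),-18)
meas('w8');o=bot.get_obs();print(o['grasp_force'],o['gripper_width'],o['contact_force'])"
```

```text
eef [499.3  12.6   5.2] ang -18.08 slide [-13.3  -0.2  -4.8] roll -0.1 F [-1.4 -4.8  5. ]
red u 258 383 mid row 226.1090909090909 end rows 264.5 265.5 ratio 0.6222545454545457
23.995106070069596 0.6422698095430346 [-2.40563792 -3.56168566  5.81545366]
```

Call:
{"name": "send_rows", "arguments": {"slide": [[1, 0, 0.2], [2, 0, 0.4], [3, 0, 0.6], [4, 0, 0.8], [5, 0, 1], [6, 0, 1.1], [7, 0, 1.2], [8, 0, 1.3]], "roll": [0, 0, 0, 0, 0, 0, 0, 0], "claw": [0.642, 0.644, 0.646, 0.646, 0.646, 0.646, 0.646, 0.646]}}

```text
t: 12.95
eef_pos: [0.5018, 0.022, 0.0035]
tool_rot: [0.0, 0.809, 0.588, 0.0]
contact_force: [0.4, -0.9, 0.1]
gripper_width: 0.648
grasp_force: 0.4
```

```bash
python3 -c "
from meas import *
move((495,0,10),-18)
meas('w9');o=bot.get_obs();print(o['grasp_force'],o['gripper_width'],o['contact_force'])"
```

```text
eef [501.8  22.    3.5] ang -17.99 slide [-23.    0.3  -6.5] roll 0.0 F [ 0.4 -0.9  0.1]
red u 267 373 mid row 224.62857142857143 end rows 251.0 250.2 ratio 0.4900269541778974
0.3870864026248455 0.6473667465192094 [ 0.34447618 -0.96459348  0.66701312]
```

```bash
python3 - <<'E'
from go import *
t=cv2.imread("pics/w9.png");g=cv2.cvtColor(t,cv2.COLOR_BGR2GRAY)
print("col320 from 190",g[190:370:3,320].tolist())
for r in (270,285,300,315,330): print(r,g[r,240:400:5].tolist())
m=bot.camera_model("wrist");o=bot.get_obs();r=np.radians(-18);X=np.array([-np.sin(r),np.cos(r),0])
# expected rows of an upright standing barrel: near generatrix red / top near rim / bore
c,d=ray(m,(320.5,224.6));
for z in(.0175,): p=c+d*(z-c[2])/d[2];print("red near pt if upright rel tool x",(p-o["eef_pos"])@X*1000)
E
```

```text
col320 from 190 [107, 132, 134, 133, 133, 133, 131, 131, 134, 133, 142, 82, 61, 65, 66, 68, 70, 76, 58, 57, 118, 210, 254, 251, 252, 252, 252, 251, 251, 129, 112, 110, 107, 108, 110, 107, 109, 107, 107, 105, 103, 50, 53, 52, 49, 48, 47, 45, 38, 40, 42, 37, 35, 37, 52, 47, 48, 49, 54, 49]
270 [174, 174, 64, 62, 87, 55, 177, 254, 252, 252, 252, 252, 252, 251, 251, 251, 251, 251, 251, 251, 251, 251, 250, 251, 250, 252, 220, 55, 80, 59, 62, 173]
285 [241, 81, 60, 73, 253, 252, 252, 252, 252, 252, 198, 107, 110, 106, 109, 108, 109, 107, 110, 107, 108, 106, 166, 251, 250, 251, 250, 250, 250, 140, 56, 73]
300 [63, 80, 211, 252, 252, 252, 251, 133, 55, 57, 63, 113, 109, 111, 109, 109, 108, 107, 106, 105, 104, 105, 92, 54, 55, 97, 249, 249, 249, 248, 245, 68]
315 [59, 62, 253, 252, 252, 252, 168, 53, 52, 53, 51, 51, 54, 52, 52, 52, 52, 50, 50, 49, 48, 49, 51, 51, 48, 50, 106, 239, 211, 206, 206, 63]
330 [58, 58, 57, 252, 252, 252, 239, 66, 46, 47, 49, 46, 48, 46, 44, 45, 44, 43, 44, 38, 39, 41, 46, 44, 43, 42, 160, 209, 208, 208, 67, 58]
red near pt if upright rel tool x 22.1977118005259
```

Call:
{"name": "send_rows", "arguments": {"slide": [[0, 0, 0], [0, 0, 0], [0, 0, 0], [0, 0, 0], [0, 0, -10], [0, 0, -30], [0, 0, -60], [0, 0, -80]], "roll": [0, 0, 0, 0, 0, 0, 0, 0], "claw": [0.7, 0.8, 0.9, 1, 1, 1, 1, 1]}}

```text
t: 13.67
eef_pos: [0.5019, 0.0216, 0.0857]
tool_rot: [0.0, 0.809, 0.588, 0.0]
contact_force: [1.4, -0.2, -0.3]
gripper_width: 1.0
grasp_force: 0.0
```

```bash
cat > top.py <<'E'
from go import *
def look(name):
    m=bot.camera_model("wrist");t=bot.read_camera("wrist")[:,:,::-1];cv2.imwrite("pics/"+name+".png",t);return m,t
def rim(m,t,zt=.049):
    h=cv2.cvtColor(t,cv2.COLOR_BGR2HSV);w=((h[...,1]<40)&(h[...,2]>195)).astype(np.uint8)
    cs,hi=cv2.findContours(w,cv2.RETR_CCOMP,cv2.CHAIN_APPROX_NONE)
    for k,c in enumerate(cs):
        if cv2.contourArea(c)<1500:continue
        P=np.array([onz(m,p[0].astype(float),zt)[:2]*1000 for p in c[::2]],np.float32)
        (cx,cy),r=cv2.minEnclosingCircle(P);A=np.c_[2*P,np.ones(len(P))];s=np.linalg.lstsq(A,(P**2).sum(1),rcond=None)[0];R=np.sqrt(s[2]+s[0]**2+s[1]**2)
        print("hole" if hi[0,k,3]>=0 else "outer",cv2.boundingRect(c),"fit c",s[:2].round(1),"R",R.round(1),"rms",np.sqrt(np.mean((np.hypot(*(P-s[:2]).T)-R)**2)).round(2))
E
python3 -c "
from top import *
move((495,0,10),-18)
m,t=look('w10');rim(m,t)"
```

```text
eef [501.9  21.6  85.7] ang -18.04 slide [-22.6   0.1  75.7] roll -0.0 F [ 1.4 -0.2 -0.3]
outer (277, 193, 87, 82) fit c [500.6  17.6] R 27.1 rms 0.22
hole (289, 206, 63, 58) fit c [500.8  18. ] R 19.1 rms 0.47
```

The circle fits (R 27.1 and 19.1 mm) show the barrel standing upright on the mat at (500.7, 17.8), let go. I retake it from above, with the tips 8 mm above the shoulder.

Call:
{"name": "send_rows", "arguments": {"slide": [[-4, 0, 0], [-4, 0, 12], [-4, 0, 28], [-4, 0, 44], [-4, 0, 56], [-4, 0, 63], [-4, 0, 63], [-4, 0, 63]], "roll": [0, 0, 0, 0, 0, 0, 0, 0], "claw": [1, 1, 1, 1, 1, 1, 1, 1]}}

```text
t: 14.38
eef_pos: [0.5002, 0.0178, 0.0203]
tool_rot: [-0.0, 0.809, 0.588, -0.0]
contact_force: [0.1, -0.4, 0.1]
gripper_width: 1.002
grasp_force: 0.0
```

Call:
{"name": "send_rows", "arguments": {"slide": [[0, 0, 0], [0, 0, 0], [0, 0, 0], [0, 0, 0], [0, 0, 0], [0, 0, 0], [0, 0, 0], [0, 0, 0]], "roll": [0, 0, 0, 0, 0, 0, 0, 0], "claw": [0.85, 0.75, 0.65, 0.55, 0.55, 0.55, 0.55, 0.55], "force": 30}}

```text
t: 15.05
eef_pos: [0.5009, 0.0182, 0.0212]
tool_rot: [0.0, 0.809, 0.588, 0.001]
contact_force: [-1.4, 0.3, 5.7]
gripper_width: 0.638
grasp_force: 31.8
```

```bash
python3 -c "
from top import *
move((495,0,10),-18);o=bot.get_obs();print(o['gripper_width'],o['grasp_force'],o['torque'])
m,t=look('w11');rim(m,t)"
```

```text
eef [500.9  18.2  21.2] ang -17.99 slide [-19.1  -0.   11.2] roll 0.0 F [-1.4  0.3  5.7]
0.6383775026043071 31.769229958299547 [-0.01870912  0.2918194   0.02143726]
outer (256, 223, 128, 118) fit c [500.8  18. ] R 27.2 rms 0.38
hole (275, 245, 92, 79) fit c [501.2  18.1] R 18.7 rms 0.58
```

Call:
{"name": "send_rows", "arguments": {"slide": [[0, 0, -5], [0, 0, -15], [0, 0, -30], [0, 0, -50], [0, 0, -75], [0, 0, -100], [0, 0, -125], [0, 0, -140]], "roll": [0, 0, 0, 0, 0, 0, 0, 0], "claw": [0.55, 0.55, 0.55, 0.55, 0.55, 0.55, 0.55, 0.55]}}

```text
t: 15.77
eef_pos: [0.5012, 0.0178, 0.1635]
tool_rot: [0.0, 0.809, 0.588, 0.001]
contact_force: [0.5, 0.8, -1.7]
gripper_width: 0.637
grasp_force: 32.7
```

```bash
python3 -c "
from top import *
move((469,-338,190),-18);o=bot.get_obs();print(o['gripper_width'],o['grasp_force'])"
```

```text
eef [501.2  17.8 163.5] ang -18.03 slide [-348.3   79.6  -26.5] roll -0.0 F [ 0.5  0.8 -1.7]
0.6373474616531017 32.701629479415715
```

Call:
{"name": "send_rows", "arguments": {"slide": [[-10, 2, -5], [-32, 7, -15], [-56, 13, -26], [-80, 18, -26], [-104, 24, -26], [-128, 29, -26], [-152, 35, -26], [-176, 40, -26]], "roll": [0, 0, 0, 0, 0, 0, 0, 0], "claw": [0.55, 0.55, 0.55, 0.55, 0.55, 0.55, 0.55, 0.55]}}

```text
t: 16.43
eef_pos: [0.4829, -0.1635, 0.1861]
tool_rot: [-0.0, 0.809, 0.588, -0.0]
contact_force: [0.0, -1.1, -1.8]
gripper_width: 0.634
grasp_force: 32.7
```

Call:
{"name": "send_rows", "arguments": {"slide": [[-24, 6, 0], [-48, 11, 0], [-72, 17, 0], [-96, 22, 0], [-120, 28, 0], [-144, 33, 0], [-164, 38, 0], [-172, 40, 0]], "roll": [0, 0, 0, 0, 0, 0, 0, 0], "claw": [0.55, 0.55, 0.55, 0.55, 0.55, 0.55, 0.55, 0.55]}}

```text
t: 17.1
eef_pos: [0.4667, -0.3414, 0.1862]
tool_rot: [0.0, 0.81, 0.586, -0.001]
contact_force: [-0.4, -0.2, -2.3]
gripper_width: 0.637
grasp_force: 32.6
```

```bash
python3 -c "
from top import *
bot.read_camera('top');bot.read_camera('top')
m,t=look('w12');rim(m,t,.074);print(proj(m,[.4998,-.2426,.074]))
move((469,-338,190),-18)
h=cv2.cvtColor(t,cv2.COLOR_BGR2HSV);u,v=proj(m,[.4998,-.2426,.074])[0].astype(int)
print(h[max(v-60,0):v+60:10,u,1:].tolist());print(h[v,u-80:u+80:8,1:].tolist())"
```

```text
outer (257, 226, 127, 114) fit c [ 437.9 -419.9] R 58.4 rms 2.66
hole (275, 244, 92, 82) fit c [ 440.3 -422.4] R 42.7 rms 0.34
outer (266, 10, 116, 118) fit c [ 501.6 -245.1] R 48.1 rms 5.28
hole (290, 31, 71, 66) fit c [ 503.6 -241.6] R 22.8 rms 7.39
[[321.02576638  68.39720039]]
eef [ 468.2 -337.6  185.9] ang -18.08 slide [-0.1  0.9 -4.1] roll -0.1 F [ 0.4  0.5 -2.3]
[[170, 202], [4, 237], [4, 238], [9, 118], [7, 190], [5, 190], [3, 240], [2, 239], [2, 239], [3, 240], [4, 236], [4, 239]]
[[11, 143], [13, 173], [12, 172], [15, 173], [3, 239], [3, 237], [5, 220], [6, 210], [3, 241], [3, 242], [3, 240], [3, 241], [6, 209], [5, 189], [4, 189], [3, 242], [2, 240], [3, 243], [16, 173], [16, 175]]
```

```bash
python3 - <<'E'
from go import *
m=bot.camera_model("wrist");t=cv2.imread("pics/w12.png")
h=cv2.cvtColor(t,cv2.COLOR_BGR2HSV);w=((h[...,1]<40)&(h[...,2]>195)).astype(np.uint8)
W=lambda c:np.array([onz(m,p[0].astype(float),.074)[:2]*1000 for p in c],np.float32)
cs,hi=cv2.findContours(w,cv2.RETR_CCOMP,cv2.CHAIN_APPROX_NONE)
for k,c in enumerate(cs):
    x,y,bw,bh=cv2.boundingRect(c)
    if cv2.contourArea(c)<1500 or y>150:continue
    P=W(c)
    if hi[0,k,3]<0: print("square",cv2.minAreaRect(P))
    else: print("hole minEnc",cv2.minEnclosingCircle(P))
    if hi[0,k,3]>=0: 
        d=P-np.array(cv2.minEnclosingCircle(P)[0]);R=np.hypot(*d.T);a=np.degrees(np.arctan2(d[:,1],d[:,0]))
        print([(s,R[(a>=s)&(a<s+30)].max().round(1)) for s in range(-180,180,30) if ((a>=s)&(a<s+30)).any()])
w2=cv2.cvtColor(t,cv2.COLOR_BGR2GRAY)[20:110,260:390];e=cv2.Canny(w2,40,100);v,u=np.nonzero(e)
P=np.array([onz(m,(a+260.,b+20.),.074)[:2]*1000 for a,b in zip(u,v)])
best=0
rng=np.random.default_rng(0)
for _ in range(3000):
    q=P[rng.choice(len(P),3,False)];A=np.c_[2*q,np.ones(3)]
    try:s=np.linalg.solve(A,(q**2).sum(1))
    except Exception:continue
    R=np.sqrt(abs(s[2]+s[:2]@s[:2]))
    if not 24<R<30:continue
    n=(abs(np.hypot(*(P-s[:2]).T)-R)<.6).sum()
    if n>best:best,B=n,(s[:2],R)
print(best,len(P),B)
E
```

```text
square ((501.86370849609375, -243.22714233398438), (84.1757583618164, 85.04092407226562), 72.38530731201172)
hole minEnc ((502.9935607910156, -241.7960968017578), 27.323537826538086)
[(-180, np.float64(26.8)), (-90, np.float64(26.9)), (-60, np.float64(27.3)), (-30, np.float64(27.3)), (0, np.float64(26.9)), (30, np.float64(26.6)), (60, np.float64(27.0)), (90, np.float64(27.2)), (120, np.float64(27.3)), (150, np.float64(27.3))]
175 873 (array([ 501.84849891, -243.333928  ]), np.float64(25.60450575511535))
```

The square centre and the fitted bore circle agree on the seat at (501.9, -243.2), with R 25.6 against the nominal 26. I go above it and check the barrel in the hand.

```bash
python3 -c "
from top import *
m=bot.camera_model('wrist');t=cv2.imread('pics/w12.png');rim(m,t,.2137)
move((501.8,-243.1,120),-18)"
```

```text
outer (257, 226, 127, 114) fit c [ 467.2 -337.1] R 26.3 rms 1.19
hole (275, 244, 92, 82) fit c [ 468.2 -338.2] R 19.2 rms 0.15
outer (266, 10, 116, 118) fit c [ 495.7 -258.3] R 21.7 rms 2.38
hole (290, 31, 71, 66) fit c [ 496.5 -256.7] R 10.3 rms 3.33
eef [ 468.2 -337.6  185.9] ang -18.08 slide [100.3   2.6  65.9] roll -0.1 F [ 0.4  0.5 -2.3]
```

Call:
{"name": "send_rows", "arguments": {"slide": [[10, 0, 0], [28, 1, 0], [48, 1.5, 0], [68, 2, 0], [86, 2.5, 0], [97, 2.6, 10], [100.5, 2.6, 25], [100.5, 2.6, 45]], "roll": [0, 0, 0, 0, 0, 0, 0, 0], "claw": [0.55, 0.55, 0.55, 0.55, 0.55, 0.55, 0.55, 0.55]}}

```text
t: 17.92
eef_pos: [0.5043, -0.2395, 0.1412]
tool_rot: [0.0, 0.808, 0.59, 0.001]
contact_force: [-0.3, -0.0, -1.8]
gripper_width: 0.639
grasp_force: 32.7
```

```bash
python3 -c "
from top import *
bot.read_camera('top');bot.read_camera('top')
move((501.9,-242.9,96),-18)"
```

```text
eef [ 500.7 -239.7  138.4] ang -17.84 slide [-2.7  2.1 42.4] roll 0.2 F [-1.5  0.7 -3. ]
```

Call:
{"name": "send_rows", "arguments": {"slide": [[-2, 2, 8], [-2, 2, 18], [-2, 2, 28], [-2, 2, 36], [-2, 2, 41], [-2, 2, 41], [-2, 2, 41], [-2, 2, 41]], "roll": [0, 0, 0, 0, 0, 0, 0, 0], "claw": [0.55, 0.55, 0.55, 0.55, 0.55, 0.55, 0.55, 0.55]}}

```text
t: 18.68
eef_pos: [0.5041, -0.2456, 0.1008]
tool_rot: [0.0, 0.809, 0.588, 0.0]
contact_force: [0.7, 0.4, -1.5]
gripper_width: 0.637
grasp_force: 32.8
```

```bash
python3 -c "
from top import *
move((501.9,-242.9,80),-18);o=bot.get_obs();print(o['joint_vel'].round(3))"
```

```text
eef [ 504.1 -245.6  100.8] ang -18.0 slide [ 1.9 -2.9 20.8] roll -0.0 F [ 0.7  0.4 -1.5]
[-0.003 -0.006  0.002 -0.002 -0.001  0.001  0.   ]
```

Call:
{"name": "send_rows", "arguments": {"slide": [[1, -1.5, 2], [2, -3, 4], [2, -3, 5], [2, -3, 5], [2, -3, 5], [2, -3, 5], [2, -3, 5], [2, -3, 5]], "roll": [0, 0, 0, 0, 0, 0, 0, 0], "claw": [0.55, 0.55, 0.55, 0.55, 0.55, 0.55, 0.55, 0.55]}}

```text
t: 19.35
eef_pos: [0.5017, -0.2426, 0.0956]
tool_rot: [0.0, 0.809, 0.588, 0.0]
contact_force: [-0.1, 0.2, -1.5]
gripper_width: 0.636
grasp_force: 32.8
```

```bash
python3 -c "
from top import *
move((501.9,-242.9,80),-18)
m,t=look('w13');z=bot.get_obs()['eef_pos'][2]+.0278;rim(m,t,z)"
```

```text
eef [ 501.7 -242.6   95.6] ang -18.0 slide [-0.3  0.3 15.6] roll 0.0 F [-0.1  0.2 -1.5]
outer (256, 225, 127, 116) fit c [ 500.7 -241.9] R 26.3 rms 1.22
hole (275, 245, 92, 81) fit c [ 501.5 -244.1] R 18.4 rms 1.53
outer (243, 171, 156, 76) fit c [ 511.3 -214.1] R 25.1 rms 7.53
```

Aligned within 0.5 mm. I lower it slowly into the seat.

Call:
{"name": "send_rows", "arguments": {"slide": [[0, 0, 2], [0, 0, 4], [0, 0, 6], [0, 0, 8], [0, 0, 10], [0, 0, 11], [0, 0, 11], [0, 0, 11]], "roll": [0, 0, 0, 0, 0, 0, 0, 0], "claw": [0.55, 0.55, 0.55, 0.55, 0.55, 0.55, 0.55, 0.55]}}

```text
t: 20.07
eef_pos: [0.5016, -0.2425, 0.0844]
tool_rot: [-0.0, 0.809, 0.588, -0.0]
contact_force: [0.6, -0.3, -1.1]
gripper_width: 0.64
grasp_force: 32.8
```

Call:
{"name": "send_rows", "arguments": {"slide": [[0, 0, 1], [0, 0, 2], [0, 0, 3], [0, 0, 3.5], [0, 0, 4], [0, 0, 4.5], [0, 0, 4.5], [0, 0, 4.5]], "roll": [0, 0, 0, 0, 0, 0, 0, 0], "claw": [0.55, 0.55, 0.55, 0.55, 0.55, 0.55, 0.55, 0.55]}}

```text
t: 20.73
eef_pos: [0.5016, -0.2425, 0.0803]
tool_rot: [-0.0, 0.809, 0.588, 0.0]
contact_force: [-1.9, 1.2, 3.3]
gripper_width: 0.639
grasp_force: 33.4
```

Contact comes exactly at the predicted shoulder height (TCP 80.3 mm). I open and rise straight up.

Call:
{"name": "send_rows", "arguments": {"slide": [[0, 0, 0], [0, 0, 0], [0, 0, 0], [0, 0, 0], [0, 0, -4], [0, 0, -25], [0, 0, -55], [0, 0, -85]], "roll": [0, 0, 0, 0, 0, 0, 0, 0], "claw": [0.68, 0.76, 0.88, 1, 1, 1, 1, 1]}}

```text
t: 21.4
eef_pos: [0.5009, -0.2424, 0.1656]
tool_rot: [-0.001, 0.809, 0.588, -0.001]
contact_force: [1.2, -0.9, -0.2]
gripper_width: 1.003
grasp_force: 0.0
```

```bash
python3 -c "
from top import *
move((501.9,-242.9,80),-18)
m,t=look('w14');rim(m,t,.108)"
```

```text
eef [ 500.9 -242.4  165.6] ang -18.01 slide [-0.1  1.1 85.6] roll -0.0 F [ 1.2 -0.9 -0.2]
outer (266, 152, 113, 104) fit c [ 505.4 -234. ] R 40.7 rms 4.64
hole (293, 192, 58, 54) fit c [ 502.5 -244.1] R 18.1 rms 3.04
```

```bash
python3 - <<'E'
from top import *
m,t=look('w15');g=cv2.cvtColor(t,cv2.COLOR_BGR2GRAY)[140:270,255:390];e=cv2.Canny(g,40,100);v,u=np.nonzero(e)
rng=np.random.default_rng(0)
for z,lo,hi in((.108,18,20.5),(.108,26,29),(.106,27,29)):
    P=np.array([onz(m,(a+255.,b+140.),z)[:2]*1000 for a,b in zip(u,v)]);best=0
    for _ in range(6000):
        q=P[rng.choice(len(P),3,False)]
        try:s=np.linalg.solve(np.c_[2*q,np.ones(3)],(q**2).sum(1))
        except Exception:continue
        R=np.sqrt(abs(s[2]+s[:2]@s[:2]))
        if lo<R<hi:
            n=(abs(np.hypot(*(P-s[:2]).T)-R)<.5).sum()
            if n>best:best,B=n,(s[:2].round(1),R.round(1))
    print(z,best,len(P),B)
print(bot.get_obs()["contact_force"])
E
```

```text
0.108 145 1657 (array([ 501.7, -243.1]), np.float64(18.7))
0.108 188 1657 (array([ 501.8, -243.5]), np.float64(27.8))
0.106 173 1657 (array([ 501.6, -244.3]), np.float64(28.0))
[ 0.22860282  0.17685036 -0.38464287]
```

The barrel's rim fits circles of R 18.7 and 27.8 at z = 108 mm, centred on (501.8, -243.3). That is its seated height, on the seat's axis. I hand in.

```bash
python3 -c "
from station import bot
print(bot.hand_in())"
```

```text
the job is handed in; nothing more can be done
None
```

The job is handed in with no verdict returned: the barrel was stood on the mat and let go, then retaken from above and seated spigot down in the cradle, within about 0.5 mm of the seat's axis by the wrist camera and at shoulder height, and the gripper is open and clear.

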